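Hang the spray can holder on the stud plate

TASK

The empty spray can holder lies on its side on the ironing board; stand it upright on its base on the board and let go of it, then take it by its two sides and hang it on the accessory stand: slip the two keyholes in its back over the two headed studs and slide it down until it is locked behind the heads, hanging upright on its own. The stud plate may be clamped anywhere along its slots, so feel for its height; leave the can, jar, reel and box where they are.

Things in the scene. Friction and masses are not known exactly. Their poses are not given: they have to be found in the camera images.
- holder_mid (a point): Centre of the can holder, an open-topped pocket of 3 mm sheet metal, 60 (own x) x 56 (own y) x 100 mm (own z), about 0.24 kg. Axes are the holder's: x out of its tall back, z from base to open mouth. Outer faces at x +-30, y +-28, base at z -50 mm from here. Front wall 80, sides 90, back 100 mm high. It starts lying on its +y side (own y down), mouth roughly towards the robot.
- holder_back (a point): Point on the holder's back face, (+30, 0, +38) mm from holder_mid, same axes, midway between the upper ends of two keyhole slots (at y = +-14 mm, 8.5 mm wide). Each slot runs down into a 16 mm round entry hole centred 16 mm below this point. Below those holes the back is plain; the pocket behind is hollow, with room for the stud heads.
- stand: Fixed accessory stand. Origin on the board, below the middle of the front face of its upright stud plate; x points from the front into the plate (roughly away from the robot), y along the plate, z up. Dark foot 150 x 180 mm, 10 mm high, x = -100 to +50 mm. Behind the plate two slotted uprights at y = +-62 mm, 157 mm high.
- stand_studs (a point): Point in the plane of the stud plate's front face, at its middle, 150 mm above the board, axes as stand: the middle of the range in which the plate may be clamped. The true level of the two studs lies up to 12 mm above or below this point, is not reported and must be felt or seen. Sideways and in depth the plate is always true to this point, upright, and it does not give when pushed.
- stand_face (a point): Point 10.5 mm in front of stand_studs, in the plane of the stud heads' faces. Two steel studs stick out to -x at y = +-14 mm, both at one level: neck 6 mm diameter, 6.5 mm long, then head 12 mm diameter, 4 mm thick. The plate, 150 mm wide, 6 mm thick, reaches from 66 mm below to 14 mm above the studs; a black clamping knob (16 mm, 12 mm proud) at y = +-62 mm, 26 mm below the studs.
- spray_can: Bystander: dark aerosol can, 47 mm diameter, 180 mm tall, standing at the back right of the board. Origin at its underside, z up.
- paste_jar: Bystander: white lidded jar, 70 mm diameter, 57 mm tall, standing at the front left of the board. Origin at its underside, z up.
- reel: Bystander: reel of pale thread, 35 mm diameter, 46 mm tall, standing at the far left of the board. Origin at its underside, z up.
- thread_box: Bystander: small brown cardboard box, 45 x 70 x 33 mm, lying at the back left of the board. Origin at its underside, z up.

How it is judged:
By the outcome, as a careful person would: the job done as asked, in the order asked, and still so for the second after the job is handed in, with the robot touching nothing.
It also fails if it takes over 67 s, if anything falls off the work surface, if the arm or the gripper's body presses on something with over 40 N, if the wrist force passes 120 N, or if a joint passes its speed limit or range.

ROBOT

A 7-joint arm with a two-finger parallel gripper is mounted at the origin on a cart in front of the work surface, level with it; the furniture and walls round the work are solid. World frame = base frame: x ahead of the robot, y to its left, z up, the work surface at z = 0. Lengths are in m, angles in degrees, forces in N, time in s.
With the tool pointing down it reaches from about 0.425 to 0.875 m from the base axis. Payload 4.7 kg.
Tool frame: the origin (TCP) lies midway between the tips of the shut fingers; the grasp point (between the pads) lies 19 mm behind it; z points along the fingers, y is the direction in which the jaws open and shut (so a half turn about z gives the same grasp; the last joint's range is limited). The gripper opens to 87 mm and grips with 3 to 60 N. Pads are 19 mm wide; open, the fingers measure 117 mm over their backs; the gripper's body (75 mm by 190 mm) begins 51 mm behind the grasp point.
Start: joints at [-66.228, 18.392, -4.016, 83.108, 1.295, 78.541, -3.26], TCP at [0.254, 0.598, 0.223] pointing down, gripper open.
Joint ranges: [-163.93, 163.93], [-17.29, 119.83], [-79.2, 71.16], [3.27, 140.29], [-89.18, 269.18], [5.43, 117.66], [-154.24, 154.24]. Speed limits (degrees/s): [147.25, 147.25, 180, 180, 180, 180, 180].

INTERFACE

Orientations are given as [roll, pitch, yaw] about the fixed x, y, z axes, in that order (R = Rz(yaw) Ry(pitch) Rx(roll)).
In Python, from cell import env gives the robot as it stands.
- The arm moves only by the tool apply_moves, never from a script. Its argument "targets" is a list of rows, each a list of 2 entries, a list of its own where there are three numbers: the shift along the world's x, y, z in mm, then the turn, a rotation vector about the world's x, y, z in rad. A call has 1 to 8 rows; each row is the pose to reach, as a shift and turn from the pose commanded when the call began; what a row does not reach only later rows make up. A row lasts 1/10 s, in which the tool goes at most 50 mm and 8.59 degrees, less where a joint would pass 70% of its speed; a pose out of reach is approached as far as the arm can. A call with a gripper value outside its range is refused whole. "hand" is the finger opening in mm, from 0 to 87, set as the call begins (left out, the last holds). The fingers move at their own pace and stop on an object; "squeeze" is the grip in N (left out, the last holds). Time passes only in rows, so rows that repeat a pose let the fingers close. It gives the time, the measured TCP pose, the force and the opening at its end, in the units of the state.
- env.get_obs(): the state, without advancing time (a new reading comes with each control period).
- env.read_camera(name): name is "side" or "top"; returns a dict with "image" (400x640x3 uint8, red, green, blue), "camera_matrix" (3x3 intrinsics, pixels), "k1" (the pictures are not rectified: a ray, as slopes to the right and down, at radius r is drawn at 1 + k1 r^2 times it, then the intrinsics apply), "camera_from_world" (4x4, takes a point from world to camera coordinates). Camera axes: x right, y down, z forward; pixel columns grow to the right and rows downward; lengths in m; the calibration is good to about 2 mm. A picture is of the moment at which its call begins. There is no depth.
- env.sign_off(): hands the job in, once; it reports no verdict.
Trained networks look in a picture, given as the dict that the camera call returned (one of the last four; its "shot" number tells which), for a name from the list of things; names that differ only in an ending like _2 or _b are one class to them, and where a whole thing is asked for, a point or a joint stands for the part that bears it (a point fixed in the world has none). Each returns a list of dicts, best first, with "conf" (0 to 1); they miss things now and then, are a little off and sometimes report something else, mostly with a low value. They report only what shows in the picture. A call takes as long as a camera call.
- env.regions_of(picture, target): "region" (400x640 bool, what is visible of it) and "rect" ([left, top, right, bottom] in pixels, round what is visible of it).
The state is a dict: "time_s": time; "qpos": joint angles; "joint_velocities": joint speeds; "effort": joint torques, N m; "tool_pos": TCP position; "tool_rot": TCP orientation; "force": force on the tool from outside, world axes, zero at the start; "wrist_torque": the same for the moment, N m; "grip_width": finger opening in m.
Only numpy, scipy, OpenCV 4.12 (cv2) and the standard library are available. Lean on these libraries where they do the work, as an engineer would, in place of code of your own. Each camera call takes 0.05 s, during which the arm holds its last target. There are 200 camera calls.

## Working session

There is one attempt and no reset: what is moved stays moved. The work goes in short steps, Python scripts to look and compute and a tool call to move; the robot and the scene stay as the last step left them, time stands still between calls to the robot, and variables do not carry over. Pictures are saved under pics/ and viewed, about 8 in all and at most 12, crops included, and the job is handed in when it is done.

Besides the shell and the picture viewer there is one more tool, called after "Call:" by a JSON object that holds its "op" and its "data", one argument or row to a line. apply_moves: Moves the arm, as the interface text tells. Its arguments: {"type":"object","properties":{"targets":{"type":"array","items":{"type":"array"}},"hand":{"type":"number"},"squeeze":{"type":"number"}},"required":["targets"]}

```bash
ls; mkdir -p pics; python3 - <<'E'
from cell import env
import cv2,numpy as np
o=env.get_obs();print({k:np.round(v,3).tolist() for k,v in o.items()})
ims=[]
for n in("side","top"):
    p=env.read_camera(n);cv2.imwrite(f"pics/{n}0.png",p["image"][:,:,::-1]);print(n,p["camera_matrix"],p["k1"],np.round(p["camera_from_world"],4).tolist())
    for t in("holder_mid","stand","holder_back","stand_studs","stand_face","spray_can"):
        try:
            for r in env.regions_of(p,t)[:2]:
                m=r["region"];ys,xs=np.nonzero(m);print(t,round(r["conf"],2),r["rect"],xs.mean().round(1),ys.mean().round(1),m.sum())
        except Exception as e:print(t,e)
E
```

```text
pics
{'time_s': 0.0, 'qpos': [-66.226, 18.441, -4.016, 83.176, 1.295, 78.54, -3.26], 'joint_velocities': [-0.068, 0.027, -0.037, -0.053, -0.152, 0.015, 0.104], 'effort': [0.0, -49.127, -0.404, -31.252, -0.064, 0.044, 0.0], 'tool_pos': [0.253, 0.598, 0.221], 'tool_rot': [-179.889, 0.006, 157.036], 'force': [-0.281, 0.172, 0.138], 'wrist_torque': [-0.044, 0.043, 0.026], 'grip_width': 0.087}
side [[386.18357231   0.         314.35615258]
 [  0.         386.18357231 198.1557358 ]
 [  0.           0.           1.        ]] -0.017182080339085533 [[-0.9155, -0.4022, -0.0112, 0.5253], [-0.16, 0.3896, -0.907, 0.1523], [0.3692, -0.8285, -0.421, 1.2014], [0.0, 0.0, 0.0, 1.0]]
stand 0.57 [249.8, 217.1, 309.9, 278.5] 277.4 255.4 1433
holder_back 0.44 [317.7, 193.8, 327.4, 215.9] 321.9 202.0 157
stand_studs 0.59 [252.9, 218.1, 304.5, 278.7] 277.5 256.0 1363
stand_face 0.71 [248.1, 218.3, 304.0, 278.0] 276.9 255.4 1499
top [[400.34573805   0.         319.27910769]
 [  0.         400.34573805 199.2250148 ]
 [  0.           0.           1.        ]] -0.022226271227440506 [[-0.0254, -0.9997, -0.0001, 0.1479], [-0.9945, 0.0253, -0.1012, 0.5387], [0.1011, -0.0025, -0.9949, 1.4275], [0.0, 0.0, 0.0, 1.0]]
holder_mid 0.73 [368.6, 182.8, 389.0, 210.9] 378.9 198.9 514
holder_mid 0.62 [255.3, 177.4, 302.3, 221.8] 279.8 202.3 1646
stand 0.82 [256.2, 178.6, 306.1, 222.8] 280.1 201.9 1699
holder_back 0.77 [365.0, 186.8, 393.6, 221.3] 379.0 199.3 516
stand_studs 0.64 [255.7, 180.4, 302.5, 223.7] 279.7 201.8 1798
stand_face 0.84 [255.7, 176.9, 301.6, 221.8] 280.6 202.0 1664
spray_can 0.55 [436.8, 165.3, 466.7, 179.6] 448.4 171.7 352
spray_can 0.4 [215.3, 217.5, 238.8, 237.4] 226.5 228.2 350
```

View pics/side0.png

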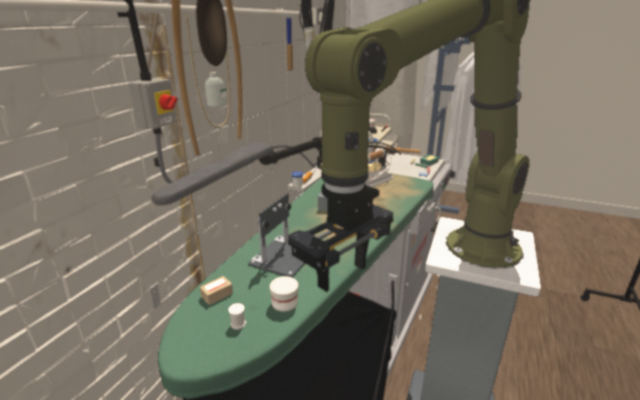

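View pics/top0.png

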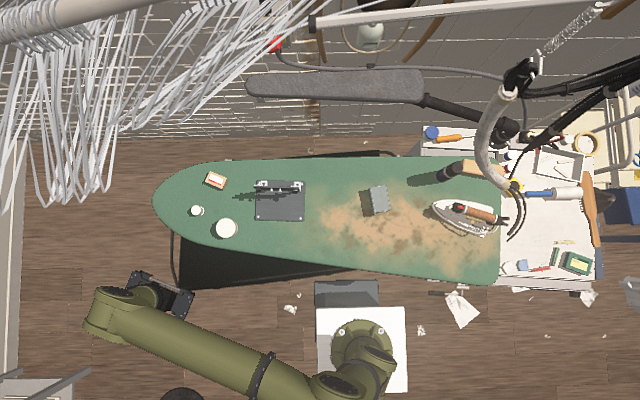

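Call:
{"op": "apply_moves", "data": {
  "targets": [
    [[50,-40,40],[0,0,0.1]],
    [[90,-80,80],[0,0,0.2]],
    [[130,-120,120],[0,0,0.3]],
    [[170,-160,150],[0,0,0.4]],
    [[200,-205,150],[0,0,0.4]],
    [[230,-245,150],[0,0,0.4]],
    [[250,-290,150],[0,0,0.4]],
    [[265,-335,150],[0,0,0.4]]
  ]
}}

```text
time_s: 1.5
tool_pos: [0.4887, 0.323, 0.3682]
tool_rot: [180.0, 0.1, 180.0]
force: [1.0, 0.4, 0.4]
grip_width: 0.0868
```

Call:
{"op": "apply_moves", "data": {
  "targets": [
    [[0,-50,0],[0,0,0]],
    [[0,-100,0],[0,0,0]],
    [[0,-150,0],[0,0,0]],
    [[0,-200,0],[0,0,0]],
    [[0,-250,0],[0,0,0]],
    [[0,-300,0],[0,0,0]],
    [[-20,-345,0],[0,0,0]],
    [[-40,-390,0],[0,0,0]]
  ]
}}

```text
time_s: 2.3
tool_pos: [0.4465, -0.0675, 0.3675]
tool_rot: [180.0, 0.0, 179.9]
force: [0.9, -0.7, -0.1]
grip_width: 0.0871
```

Call:
{"op": "apply_moves", "data": {
  "targets": [
    [[-10,-50,0],[0,0,0]],
    [[-20,-100,0],[0,0,0]],
    [[-20,-130,0],[0,0,0]],
    [[-20,-130,0],[0,0,0]]
  ]
}}

```text
time_s: 2.7
tool_pos: [0.4256, -0.201, 0.3682]
tool_rot: [-179.9, 0.1, 179.4]
force: [-0.4, 0.5, 0.3]
grip_width: 0.0869
```

```bash
cat > h.py <<'E'
from cell import env
import cv2,numpy as np
from scipy.optimize import least_squares
def proj(p,X):
    X=np.atleast_2d(X);T=np.array(p["camera_from_world"]);c=X@T[:3,:3].T+T[:3,3]
    s=c[:,:2]/c[:,2:];s=s*(1+p["k1"]*(s**2).sum(1,keepdims=True));K=np.array(p["camera_matrix"])
    return s@K[:2,:2].T+K[:2,2]
def onplane(p,uv,z):
    return least_squares(lambda q:(proj(p,[[q[0],q[1],z]])[0]-uv),[.55,.1]).x
def tri(pa,ua,pb,ub):
    return least_squares(lambda q:np.r_[proj(pa,q)[0]-ua,proj(pb,q)[0]-ub],[.55,.1,.05])
def crop(p,r,k,f):
    l,t,R,b=r;cv2.imwrite(f,cv2.resize(np.ascontiguousarray(p["image"][t:b,l:R,::-1]),None,fx=k,fy=k,interpolation=cv2.INTER_CUBIC))
def st():
    o=env.get_obs();print({k:np.round(o[k],3).tolist() for k in("time_s","qpos","tool_pos","tool_rot","force","grip_width")})
E
python3 - <<'E'
from h import *
import pickle
st()
P={n:env.read_camera(n) for n in("side","top")}
pickle.dump(P,open("P1.pkl","wb"))
for n in P:
    for t in("holder_mid","holder_back","stand"):
        for r in env.regions_of(P[n],t)[:2]:
            ys,xs=np.nonzero(r["region"]);print(n,t,round(r["conf"],2),r["rect"],xs.mean().round(1),ys.mean().round(1),xs.size)
a=cv2.resize(np.ascontiguousarray(P["top"]["image"][165:235,245:405,::-1]),None,fx=5,fy=5,interpolation=cv2.INTER_CUBIC)
cv2.imwrite("pics/top1.png",a)
crop(P["side"],(240,165,380,285),5,"pics/side1.png")
E
```

```text
{'time_s': 2.7, 'qpos': [-16.174, -8.18, 34.02, 93.976, 4.609, 92.707, 107.206], 'tool_pos': [0.426, -0.201, 0.368], 'tool_rot': [-179.934, 0.087, 179.406], 'force': [-0.429, 0.487, 0.324], 'grip_width': 0.087}
side holder_mid 0.72 [316.6, 191.6, 343.3, 210.0] 331.1 200.8 455
side holder_back 0.7 [249.7, 217.2, 321.8, 277.4] 283.6 254.2 1908
side holder_back 0.58 [318.0, 192.6, 347.2, 214.0] 331.4 200.9 532
side stand 0.98 [251.2, 217.6, 322.1, 278.0] 283.2 254.3 1884
top holder_mid 0.61 [368.1, 184.5, 386.7, 214.5] 379.0 199.3 510
top holder_mid 0.59 [435.7, 165.2, 464.4, 181.7] 448.3 171.9 325
top holder_back 0.68 [366.8, 186.6, 391.2, 216.3] 378.9 199.0 491
top stand 0.66 [368.2, 183.6, 387.7, 210.7] 378.9 198.8 508
top stand 0.63 [257.5, 181.1, 308.1, 221.5] 280.5 202.3 1752
```

View pics/top1.png

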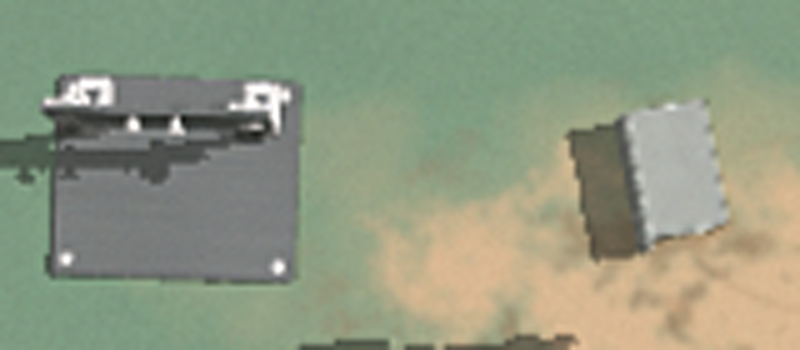

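View pics/side1.png

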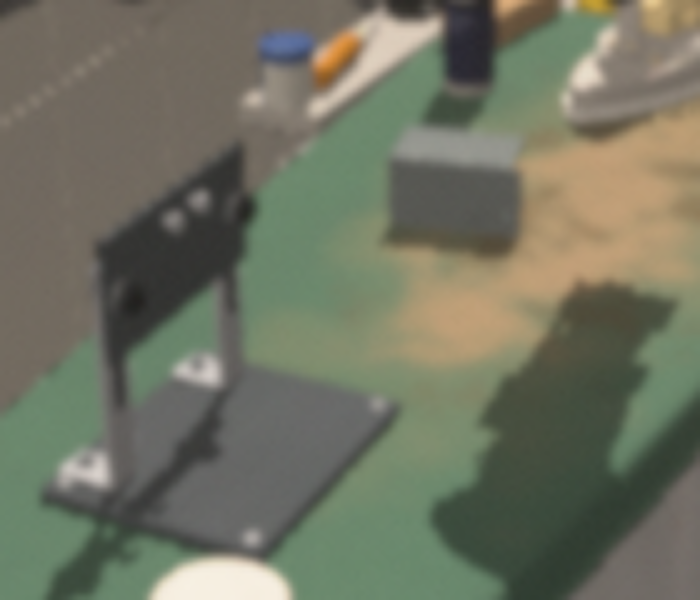

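```bash
cat > fit.py <<'E'
from h import *
import pickle
P=pickle.load(open("P1.pkl","rb"))
T=lambda c:(np.array(c)+.5)/5-.5+[245,165]
S=lambda c:(np.array(c)+.5)/5-.5+[240,165]
def fit(M,q0,obs):
    def f(q): return np.concatenate([proj(P[n],M(q,X))[0]-u for n,u,X in obs])
    r=least_squares(f,q0,loss="soft_l1",f_scale=.6);J=np.linalg.inv(r.jac.T@r.jac)
    print("q",np.round(r.x,4),"sd(0.5px)",np.round(.5*np.sqrt(np.diag(J)),4));print(np.round(f(r.x).reshape(-1,2),1).tolist());return r.x
# holder: q=(x,y,a): own x dir=(cos a,sin a,0), own y=-Z, own z = x cross y
def MH(q,X):
    ex=np.array([np.cos(q[2]),np.sin(q[2]),0]);ey=np.array([0,0,-1.]);ez=np.cross(ex,ey)
    return np.array([q[0],q[1],q[3]])+(ex*X[0]+ey*X[1]+ez*X[2])/1000
def MS(q,X):
    ex=np.array([np.cos(q[2]),np.sin(q[2]),0]);ey=np.array([-ex[1],ex[0],0])
    return np.array([q[0],q[1],0])+(ex*X[0]+ey*X[1])/1000+[0,0,(X[2] if X[2]<50 else X[2]+q[3]*1000)/1000]
h=fit(MH,[.54,-.05,1.5,.028],[("top",T((622,116)),(30,-28,-50)),("top",T((708,99)),(-30,-28,-50)),("top",T((730,222)),(-30,-28,30)),("top",T((643,250)),(30,-28,50)),
 ("side",S((391,232)),(30,28,-50)),("side",S((516,240)),(30,28,50)),("side",S((392,172)),(30,-28,-50)),("side",S((519,180)),(30,-28,50)),("side",S((402,130)),(-30,-28,-50)),("side",S((523,140)),(-30,-28,30))])
s=fit(MS,[.56,.29,0,0],[("top",T((58,77)),(50,90,10)),("top",T((302,80)),(50,-90,10)),("top",T((296,283)),(-100,-90,10)),("top",T((50,278)),(-100,90,10)),
 ("top",T((133,124)),(-10.5,14,150)),("top",T((177,124)),(-10.5,-14,150)),
 ("side",S((45,495)),(50,90,10)),("side",S((262,555)),(-100,90,10)),("side",S((400,405)),(-100,-90,10)),
 ("side",S((97,245)),(0,75,164)),("side",S((242,145)),(0,-75,164)),("side",S((107,355)),(0,75,84)),("side",S((173,221)),(-10.5,14,150)),("side",S((199,202)),(-10.5,-14,150))])
print("yaw deg",np.degrees([h[2],s[2]]))
E
python3 fit.py
```

```text
q [ 0.5332 -0.0818  1.6833  0.022 ] sd(0.5px) [0.0011 0.0013 0.0208 0.0015]
[[0.3, -0.8], [-0.4, 0.3], [-1.4, -2.3], [0.3, -0.0], [0.1, -0.4], [1.0, 1.4], [-0.2, -1.9], [0.7, -0.3], [2.3, 0.2], [-1.6, 0.6]]
q [ 0.5734  0.279  -0.0491  0.0106] sd(0.5px) [0.001  0.0009 0.0088 0.0012]
[[-0.3, -1.7], [-0.4, -1.2], [-0.4, -1.2], [-0.3, -1.4], [-0.2, 0.6], [-0.6, 0.8], [-1.7, -1.8], [-0.4, -0.4], [0.4, -1.6], [1.1, -0.9], [-0.2, -1.3], [1.1, 2.6], [1.3, 0.2], [1.2, 0.1]]
yaw deg [96.44533018 -2.81517374]
```

Call:
{"op": "apply_moves", "data": {
  "targets": [
    [[25,38,-20],[0,0,0.08]],
    [[50,76,-40],[0,0,0.157]],
    [[75,115,-70],[0,0,0.157]],
    [[75,115,-100],[0,0,0.157]],
    [[75,115,-100],[0,0,0.157]]
  ]
}}

```text
time_s: 3.6
tool_pos: [0.5002, -0.0777, 0.263]
tool_rot: [180.0, -0.5, -170.8]
force: [-1.4, -0.7, 0.9]
grip_width: 0.0866
```

Call:
{"op": "apply_moves", "data": {
  "targets": [
    [[0,0,0],[0.023,-0.147,0]],
    [[0,0,0],[0.046,-0.294,0]],
    [[0,0,0],[0.069,-0.441,0]],
    [[0,0,0],[0.092,-0.588,0]],
    [[0,0,0],[0.115,-0.735,0]],
    [[0,0,0],[0.138,-0.882,0]],
    [[0,0,0],[0.161,-1.029,0]],
    [[0,0,0],[0.161,-1.029,0]]
  ]
}}

```text
time_s: 4.4
tool_pos: [0.5187, -0.0721, 0.2479]
tool_rot: [176.0, 31.4, -170.4]
force: [-0.5, 0.1, -0.2]
grip_width: 0.0869
```

```bash
python3 -c "
from h import *
st()"
```

```text
{'time_s': 4.4, 'qpos': [40.42, -17.235, -19.294, 121.669, -31.284, 52.588, 135.832], 'tool_pos': [0.519, -0.072, 0.248], 'tool_rot': [176.008, 31.356, -170.424], 'force': [-0.529, 0.096, -0.174], 'grip_width': 0.087}
```

Call:
{"op": "apply_moves", "data": {
  "targets": [
    [[15,0,0],[-0.04,0.25,0]],
    [[30,0,0],[-0.078,0.5,0]],
    [[36,-3,-30],[-0.078,0.5,0]],
    [[36,-3,-70],[-0.078,0.5,0]],
    [[36,-3,-110],[-0.078,0.5,0]],
    [[36,-3,-150],[-0.078,0.5,0]],
    [[36,-3,-150],[-0.078,0.5,0]]
  ]
}}

```text
time_s: 5.1
tool_pos: [0.5501, -0.0752, 0.0912]
tool_rot: [175.4, 1.6, -170.7]
force: [-1.3, -0.2, -0.4]
grip_width: 0.0868
```

```bash
python3 -c "
from h import *
st()"
```

```text
{'time_s': 5.1, 'qpos': [36.555, 15.695, -32.153, 104.801, 3.848, 61.523, 102.922], 'tool_pos': [0.55, -0.075, 0.091], 'tool_rot': [175.353, 1.58, -170.716], 'force': [-1.284, -0.206, -0.438], 'grip_width': 0.087}
```

```bash
cat >> h.py <<'E'
from scipy.spatial.transform import Rotation as R
def goal(pos,az,s):
    # jaw axis in plan at azimuth az (deg), tool tilted s deg forward (tip away from robot) about it
    a=np.array([np.cos(np.radians(az)),np.sin(np.radians(az)),0])
    Rt=R.from_rotvec(-np.radians(s)*a)*R.from_matrix(np.c_[np.cross(a,[0,0,-1]),a,[0,0,-1]])
    o=env.get_obs();R0=R.from_euler("xyz",o["tool_rot"],degrees=True)
    best=min((Rt*R.from_euler("z",k,degrees=True)*R0.inv() for k in(0,180)),key=lambda r:r.magnitude())
    print("shift",np.round((np.array(pos)-o["tool_pos"])*1000,1),"turn",np.round(best.as_rotvec(),3),"deg",np.degrees(best.magnitude()).round(1))
E
python3 -c "
from h import *
goal([.537,-.081,.1],99,40)
goal([.537,-.081,.1],99,30)"
```

```text
shift [-13.1  -5.8   8.8] turn [ 0.03  -0.674 -0.034] deg 38.7
shift [-13.1  -5.8   8.8] turn [ 0.001 -0.502 -0.027] deg 28.8
```

Call:
{"op": "apply_moves", "data": {
  "targets": [
    [[-3,-2,2],[0.006,-0.135,-0.007]],
    [[-6,-3,4],[0.012,-0.27,-0.014]],
    [[-9,-5,6],[0.018,-0.4,-0.02]],
    [[-13,-6,9],[0.024,-0.54,-0.027]],
    [[-13,-6,9],[0.03,-0.674,-0.034]],
    [[-13,-6,9],[0.03,-0.674,-0.034]]
  ]
}}

```text
time_s: 5.7
tool_pos: [0.5447, -0.0833, 0.1117]
tool_rot: [-179.7, 35.8, -170.3]
force: [-0.1, -1.1, 0.4]
grip_width: 0.087
```

```bash
python3 -c "
from h import *
st()
goal([.54,-.081,.015],99,40)
goal([.54,-.081,.015],99,30)"
```

```text
{'time_s': 5.7, 'qpos': [26.757, -7.489, -10.91, 133.542, -38.629, 25.478, 146.262], 'tool_pos': [0.545, -0.083, 0.112], 'tool_rot': [-179.679, 35.843, -170.266], 'force': [-0.133, -1.082, 0.375], 'grip_width': 0.087}
shift [ -4.7   2.3 -96.7] turn [ 0.016 -0.071 -0.009] deg 4.2
shift [ -4.7   2.3 -96.7] turn [-0.012  0.101 -0.01 ] deg 5.9
```

Call:
{"op": "apply_moves", "data": {
  "targets": [
    [[-2,1,-25],[0,0,0]],
    [[-5,2,-45],[0,0,0]],
    [[-5,2,-65],[0,0,0]],
    [[-5,2,-65],[0,0,0]]
  ]
}}

```text
time_s: 6.1
tool_pos: [0.5433, -0.0804, 0.0679]
tool_rot: [-179.7, 36.1, -170.1]
force: [0.1, -0.1, 0.1]
grip_width: 0.0871
```

```bash
python3 - <<'E'
from h import *
st()
goal([.539,-.081,.014],99,38)
p=env.read_camera("top");q=env.read_camera("side")
a=cv2.resize(np.ascontiguousarray(p["image"][150:250,320:440,::-1]),(480,400),interpolation=2)
b=cv2.resize(np.ascontiguousarray(q["image"][150:250,270:350,::-1]),(320,400),interpolation=2)
cv2.imwrite("pics/c2.png",np.hstack([a,b]))
E
```

```text
{'time_s': 6.1, 'qpos': [-5.942, -4.339, 20.726, 137.07, -43.943, 18.448, 153.577], 'tool_pos': [0.543, -0.08, 0.068], 'tool_rot': [-179.731, 36.145, -170.127], 'force': [0.076, -0.096, 0.146], 'grip_width': 0.087}
shift [ -4.3  -0.6 -53.9] turn [ 0.009 -0.031 -0.012] deg 2.0
```

View pics/c2.png

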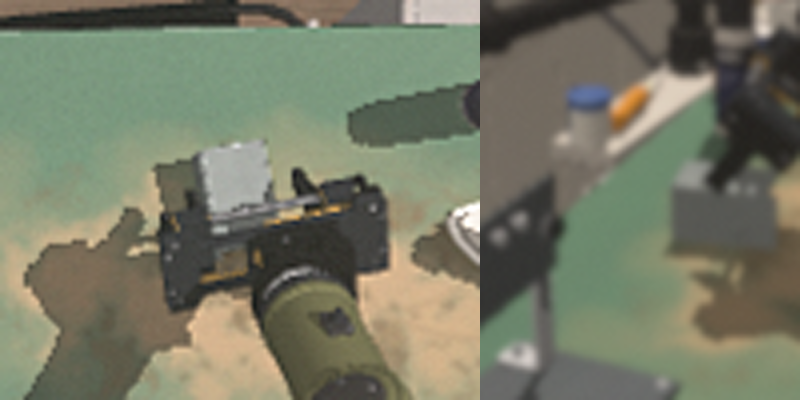

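```bash
python3 - <<'E'
from h import *
import pickle
P=pickle.load(open("P1.pkl","rb"))
o=env.get_obs();Rm=R.from_euler("xyz",o["tool_rot"],degrees=True).as_matrix()
t=np.array(o["tool_pos"])
for w in(-58,-43.5,43.5,58):
    X=t+Rm[:,1]*w/1000
    print(w,np.round(X,3),"top",((proj(P["top"],X)[0]-[320,150])*4).round(0),"side",((proj(P["side"],X)[0]-[270,150])*4+[480,0]).round(0))
for c in((622,116),(708,99),(730,222),(643,250)):
    print(onplane(P["top"],(np.array(c)+.5)/5-.5+[245,165],.056).round(4))
E
```

```text
-58 [ 0.553 -0.135  0.068] top [301. 172.] side [732. 140.]
-43.5 [ 0.551 -0.121  0.068] top [285. 175.] side [729. 146.]
43.5 [ 0.536 -0.035  0.067] top [189. 195.] side [710. 183.]
58 [ 0.533 -0.021  0.067] top [173. 198.] side [707. 190.]
[ 0.5758 -0.0444]
[ 0.5865 -0.1064]
[ 0.498  -0.1184]
[ 0.4796 -0.0557]
```

Call:
{"op": "apply_moves", "data": {
  "targets": [
    [[-2,-1,-20],[0,0,0]],
    [[-4,-1,-40],[0,0,0]],
    [[-4,-1,-53],[0,0,0]],
    [[-4,-1,-53],[0,0,0]]
  ]
}}

```text
time_s: 6.6
tool_pos: [0.5386, -0.0794, 0.0436]
tool_rot: [-179.5, 35.9, -170.3]
force: [-0.6, -0.0, 0.3]
grip_width: 0.0869
```

```bash
python3 - <<'E'
from h import *
st()
E
```

```text
{'time_s': 6.6, 'qpos': [-46.787, -5.921, 61.554, 139.459, -41.916, 13.783, 154.083], 'tool_pos': [0.539, -0.079, 0.044], 'tool_rot': [-179.484, 35.91, -170.292], 'force': [-0.614, -0.013, 0.278], 'grip_width': 0.087}
```

```bash
python3 - <<'E'
from h import *
goal([.529,-.084,.012],99,25)
E
```

```text
shift [ -9.6  -4.6 -31.6] turn [-0.023  0.189 -0.008] deg 10.9
```

Call:
{"op": "apply_moves", "data": {
  "targets": [
    [[-4,-2,0],[-0.012,0.095,-0.004]],
    [[-9,-4,0],[-0.023,0.189,-0.008]],
    [[-10,-5,-15],[-0.023,0.189,-0.008]],
    [[-10,-5,-31],[-0.023,0.189,-0.008]],
    [[-10,-5,-31],[-0.023,0.189,-0.008]]
  ]
}}

```text
time_s: 7.1
tool_pos: [0.5266, -0.0835, 0.0099]
tool_rot: [180.0, 24.7, -170.9]
force: [-0.2, -0.8, 0.6]
grip_width: 0.0868
```

```bash
python3 - <<'E'
from h import *
st()
goal([.529,-.084,.012],99,25)
E
```

```text
{'time_s': 7.1, 'qpos': [-32.643, 4.43, 46.386, 133.415, -32.005, 23.599, 139.346], 'tool_pos': [0.527, -0.083, 0.01], 'tool_rot': [179.974, 24.676, -170.946], 'force': [-0.203, -0.841, 0.575], 'grip_width': 0.087}
shift [ 2.4 -0.5  2.1] turn [ 0.    -0.006 -0.001] deg 0.3
```

Grip and lift out.

Call:
{"op": "apply_moves", "data": {
  "targets": [
    [[0,0,2],[0,0,0]],
    [[0,0,2],[0,0,0]],
    [[0,0,2],[0,0,0]],
    [[0,0,2],[0,0,0]],
    [[0,0,2],[0,0,0]],
    [[0,0,2],[0,0,0]]
  ],
  "hand": 40,
  "squeeze": 25
}}

```text
time_s: 7.7
tool_pos: [0.5266, -0.0832, 0.0124]
tool_rot: [-180.0, 24.8, -170.9]
force: [-3.6, 0.2, 8.1]
grip_width: 0.06
```

Call:
{"op": "apply_moves", "data": {
  "targets": [
    [[10,0,20],[0,0,0]],
    [[20,0,45],[0,0,0]],
    [[35,0,70],[0,0,0]],
    [[50,0,90],[0,0,0]],
    [[50,0,90],[0,0,0]]
  ]
}}

```text
time_s: 8.2
tool_pos: [0.5799, -0.0839, 0.1053]
tool_rot: [-179.8, 25.1, -170.8]
force: [-0.6, -0.0, -2.3]
grip_width: 0.0596
```

Call:
{"op": "apply_moves", "data": {
  "targets": [
    [[10,0,0],[-0.022,0.137,0]],
    [[20,0,0],[-0.043,0.274,0]],
    [[30,0,0],[-0.065,0.411,0]],
    [[40,0,0],[-0.086,0.548,0]],
    [[40,0,0],[-0.108,0.685,0]],
    [[40,0,0],[-0.13,0.822,0]],
    [[40,0,0],[-0.15,0.95,0]],
    [[40,0,0],[-0.15,0.95,0]]
  ]
}}

```text
time_s: 9.0
tool_pos: [0.6154, -0.0824, 0.0926]
tool_rot: [179.9, -31.1, -170.7]
force: [-0.2, 1.0, -3.6]
grip_width: 0.0595
```

```bash
python3 - <<'E'
from h import *
st()
p=env.read_camera("top");q=env.read_camera("side")
a=cv2.resize(np.ascontiguousarray(p["image"][150:250,320:440,::-1]),(480,400),interpolation=2)
b=cv2.resize(np.ascontiguousarray(q["image"][140:220,290:354,::-1]),(320,400),interpolation=2)
cv2.imwrite("pics/c3.png",np.hstack([a,b]))
E
```

```text
{'time_s': 9.0, 'qpos': [-21.552, 50.223, 42.345, 67.844, -18.305, 101.124, 117.634], 'tool_pos': [0.615, -0.082, 0.093], 'tool_rot': [179.882, -31.112, -170.679], 'force': [-0.168, 0.988, -3.579], 'grip_width': 0.06}
```

View pics/c3.png

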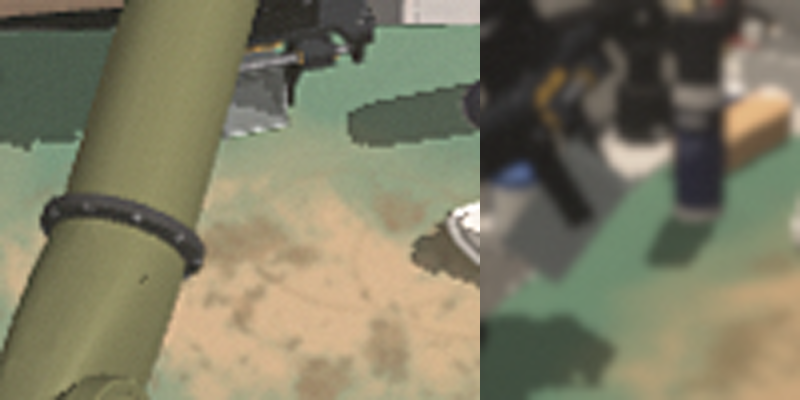

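Call:
{"op": "apply_moves", "data": {
  "targets": [
    [[0,0,20],[-0.02,0.13,0]],
    [[0,0,20],[-0.04,0.26,0]],
    [[0,0,20],[-0.06,0.4,0]],
    [[0,0,20],[-0.06,0.4,0]]
  ]
}}

```text
time_s: 9.5
tool_pos: [0.6238, -0.0504, 0.1374]
tool_rot: [177.8, -42.0, -165.8]
force: [0.4, 6.6, -7.9]
grip_width: 0.0597
```

```bash
python3 - <<'E'
from h import *
st()
E
```

```text
{'time_s': 9.5, 'qpos': [-13.13, 53.877, 25.221, 53.059, -7.102, 116.651, 112.435], 'tool_pos': [0.624, -0.05, 0.137], 'tool_rot': [177.791, -42.019, -165.763], 'force': [0.389, 6.643, -7.944], 'grip_width': 0.06}
```

```bash
python3 - <<'E'
from h import *
st()
goal([.53,-.082,.11],99,-43)
goal([.53,-.082,.11],99,-60)
E
```

```text
{'time_s': 9.5, 'qpos': [-13.13, 53.877, 25.221, 53.059, -7.102, 116.651, 112.435], 'tool_pos': [0.624, -0.05, 0.137], 'tool_rot': [177.791, -42.019, -165.763], 'force': [0.389, 6.643, -7.944], 'grip_width': 0.06}
shift [-93.8 -31.6 -27.4] turn [-0.031  0.011 -0.065] deg 4.2
shift [-93.8 -31.6 -27.4] turn [-0.087  0.302 -0.061] deg 18.4
```

Call:
{"op": "apply_moves", "data": {
  "targets": [
    [[-45,-16,-13],[-0.015,0.005,-0.03]],
    [[-94,-32,-20],[-0.03,0.01,-0.065]],
    [[-94,-32,-27],[-0.06,0.15,-0.065]],
    [[-94,-32,-27],[-0.087,0.302,-0.061]],
    [[-94,-32,-27],[-0.087,0.302,-0.061]]
  ]
}}

```text
time_s: 10.0
tool_pos: [0.531, -0.1104, 0.1349]
tool_rot: [-166.8, -54.1, 179.0]
force: [-0.1, -1.2, -5.2]
grip_width: 0.0595
```

```bash
python3 - <<'E'
from h import *
st()
E
```

```text
{'time_s': 10.0, 'qpos': [-18.108, 53.51, 33.86, 65.786, -1.195, 116.921, 112.241], 'tool_pos': [0.531, -0.11, 0.135], 'tool_rot': [-166.77, -54.111, 179.008], 'force': [-0.06, -1.247, -5.234], 'grip_width': 0.059}
```

```bash
cat >> h.py <<'E'
def held():
    "holder pose if rigid in the first grip"
    a=np.radians(99);ex=np.array([np.cos(a),np.sin(a),0]);ey=np.array([0,0,-1.]);H=np.c_[ex,ey,np.cross(ex,ey)]
    T0=R.from_euler("xyz",[180,24.8,-170.9],degrees=True).as_matrix();c=np.array([.532,-.0833,.028])-[.5266,-.0832,.0124]
    o=env.get_obs();T=R.from_euler("xyz",o["tool_rot"],degrees=True).as_matrix()
    Hn=T@T0.T@H;m=o["tool_pos"]+T@T0.T@c
    print("mid",m.round(4),"z-axis",Hn[:,2].round(3),"tilt",np.degrees(np.arccos(Hn[2,2])).round(1),"base corner z",[round((m+Hn@np.array([x,y,-.05]))[2],4) for x in(.03,-.03) for y in(.028,-.028)])
E
python3 - <<'E'
from h import *
held()
goal([.49,-.085,.11],99,-52)
E
```

```text
mid [ 0.5473 -0.1089  0.1327] z-axis [-0.2    0.101  0.975] tilt 12.9 base corner z [np.float64(0.0749), np.float64(0.0848), np.float64(0.083), np.float64(0.093)]
shift [-41.   25.4 -24.9] turn [ 0.141 -0.027 -0.01 ] deg 8.2
```

Call:
{"op": "apply_moves", "data": {
  "targets": [
    [[-10,5,-20],[0.05,-0.01,0]],
    [[-15,10,-40],[0.1,-0.01,0]],
    [[-15,10,-55],[0.12,-0.02,-0.01]],
    [[-15,10,-55],[0.12,-0.02,-0.01]]
  ]
}}

```text
time_s: 10.4
tool_pos: [0.5164, -0.0951, 0.0756]
tool_rot: [178.2, -52.1, -169.4]
force: [0.1, -0.3, -1.3]
grip_width: 0.0599
```

```bash
python3 - <<'E'
from h import *
st();held()
o=env.get_obs()["tool_pos"]
goal(np.array(o)+[0,0,-.01],99,-60)
E
```

```text
{'time_s': 10.4, 'qpos': [-14.763, 52.956, 28.623, 70.192, -5.351, 111.284, 114.22], 'tool_pos': [0.516, -0.095, 0.076], 'tool_rot': [178.162, -52.087, -169.404], 'force': [0.146, -0.292, -1.281], 'grip_width': 0.06}
mid [ 0.5328 -0.0934  0.0739] z-axis [-0.221 -0.053  0.974] tilt 13.1 base corner z [np.float64(0.0194), np.float64(0.0321), np.float64(0.0183), np.float64(0.031)]
shift [  0.   0. -10.] turn [-0.041  0.133 -0.001] deg 8.0
```

Call:
{"op": "apply_moves", "data": {
  "targets": [
    [[0,0,-5],[-0.03,0.08,0]],
    [[0,0,-11],[-0.041,0.133,0]],
    [[0,0,-15],[-0.041,0.133,0]],
    [[0,0,-15],[-0.041,0.133,0]]
  ]
}}

```text
time_s: 10.8
tool_pos: [0.5179, -0.0939, 0.0613]
tool_rot: [180.0, -60.0, -170.7]
force: [0.1, -0.2, -1.2]
grip_width: 0.0596
```

```bash
python3 - <<'E'
from h import *
st();held()
E
```

```text
{'time_s': 10.8, 'qpos': [-13.623, 59.681, 27.293, 64.548, -3.707, 117.336, 113.45], 'tool_pos': [0.518, -0.094, 0.061], 'tool_rot': [179.964, -59.96, -170.74], 'force': [0.081, -0.213, -1.194], 'grip_width': 0.06}
mid [ 0.5339 -0.0923  0.0574] z-axis [-0.09  -0.013  0.996] tilt 5.2 base corner z [np.float64(0.005), np.float64(0.0102), np.float64(0.0051), np.float64(0.0102)]
```

Call:
{"op": "apply_moves", "data": {
  "targets": [
    [[0,0,-3],[0,0,0]],
    [[0,0,-5],[0,0,0]],
    [[0,0,-6],[0,0,0]]
  ]
}}

```text
time_s: 11.1
tool_pos: [0.5185, -0.0938, 0.0602]
tool_rot: [-179.7, -60.0, -171.0]
force: [4.1, 0.3, 13.1]
grip_width: 0.0598
```

Call:
{"op": "apply_moves", "data": {
  "targets": [
    [[0,0,0],[0,0,0]],
    [[0,0,0],[0,0,0]],
    [[0,0,0],[0,0,0]],
    [[0,0,0],[0,0,0]],
    [[0,0,0],[0,0,0]]
  ],
  "hand": 84
}}

```text
time_s: 11.6
tool_pos: [0.5178, -0.0931, 0.0549]
tool_rot: [179.9, -60.0, -170.6]
force: [-0.4, 0.2, -0.7]
grip_width: 0.0829
```

```bash
python3 - <<'E'
from h import *
st();held()
T=R.from_euler("xyz",env.get_obs()["tool_rot"],degrees=True).as_matrix();print("tool z",T[:,2].round(3),"y",T[:,1].round(3))
E
```

```text
{'time_s': 11.6, 'qpos': [-13.641, 60.13, 27.158, 64.55, -3.864, 116.959, 113.329], 'tool_pos': [0.518, -0.093, 0.055], 'tool_rot': [179.907, -60.018, -170.613], 'force': [-0.372, 0.155, -0.683], 'grip_width': 0.083}
mid [ 0.5337 -0.0914  0.051 ] z-axis [-0.089 -0.014  0.996] tilt 5.2 base corner z [np.float64(-0.0013), np.float64(0.0037), np.float64(-0.0013), np.float64(0.0038)]
tool z [-0.855 -0.14  -0.5  ] y [-0.162  0.987  0.001]
```

Call:
{"op": "apply_moves", "data": {
  "targets": [
    [[0,0,15],[0,0,0]],
    [[5,0,40],[0,0,0]],
    [[5,0,70],[0,0,0]],
    [[5,0,100],[0,0,0]],
    [[5,0,130],[0.023,-0.14,0]],
    [[5,0,160],[0.046,-0.28,0]],
    [[0,0,160],[0.07,-0.42,0]],
    [[0,0,160],[0.093,-0.56,0]]
  ]
}}

```text
time_s: 12.4
tool_pos: [0.5181, -0.0929, 0.2164]
tool_rot: [180.0, -27.1, -170.6]
force: [-0.2, -0.6, 1.3]
grip_width: 0.0839
```

```bash
python3 - <<'E'
from h import *
st()
goal([.426,-.2,.33],90,0)
E
```

```text
{'time_s': 12.4, 'qpos': [-28.749, 29.634, 45.601, 82.2, -8.991, 101.245, 117.059], 'tool_pos': [0.518, -0.093, 0.216], 'tool_rot': [179.974, -27.12, -170.585], 'force': [-0.23, -0.623, 1.274], 'grip_width': 0.084}
shift [ -92.1 -107.1  113.6] turn [ 0.038 -0.472 -0.161] deg 28.7
```

Call:
{"op": "apply_moves", "data": {
  "targets": [
    [[-10,-20,30],[0.005,-0.12,-0.04]],
    [[-25,-40,60],[0.02,-0.24,-0.08]],
    [[-45,-65,90],[0.03,-0.36,-0.12]],
    [[-65,-90,114],[0.038,-0.472,-0.161]],
    [[-85,-107,114],[0.038,-0.472,-0.161]],
    [[-92,-107,114],[0.038,-0.472,-0.161]],
    [[-92,-107,114],[0.038,-0.472,-0.161]]
  ]
}}

```text
time_s: 13.1
tool_pos: [0.4248, -0.2002, 0.3295]
tool_rot: [179.7, -0.3, 180.0]
force: [0.6, 0.8, -0.0]
grip_width: 0.0842
```

```bash
python3 - <<'E'
from h import *
import pickle
st()
P={n:env.read_camera(n) for n in("side","top")}
pickle.dump(P,open("P2.pkl","wb"))
a=cv2.resize(np.ascontiguousarray(P["top"]["image"][170:220,360:410,::-1]),(400,400),interpolation=2)
b=cv2.resize(np.ascontiguousarray(P["side"]["image"][170:220,305:355,::-1]),(400,400),interpolation=2)
cv2.imwrite("pics/c4.png",np.hstack([a,b]))
E
```

```text
{'time_s': 13.1, 'qpos': [-35.853, -11.92, 50.38, 98.495, 8.962, 89.504, 103.736], 'tool_pos': [0.425, -0.2, 0.33], 'tool_rot': [179.735, -0.266, 179.954], 'force': [0.562, 0.78, -0.009], 'grip_width': 0.084}
```

View pics/c4.png

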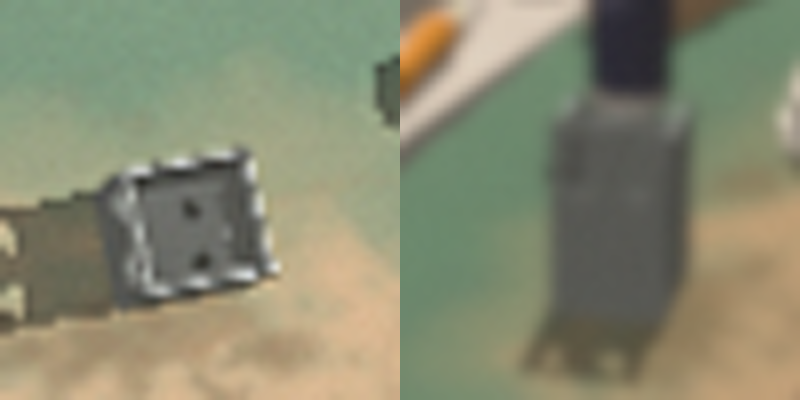

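```bash
python3 - <<'E'
from h import *
import pickle
P=pickle.load(open("P2.pkl","rb"))
T=lambda c:(np.array(c)+.5)/8-.5+[360,170]
obs=[((124,174),(30,-28,50)),((148,300),(30,28,50)),((247,150),(-30,-28,30)),((274,271),(-30,28,30)),((104,190),(30,-28,-50)),((116,308),(30,28,-50))]
def M(q,X):
    c,s=np.cos(q[2]),np.sin(q[2]);return np.array([q[0]+(c*X[0]-s*X[1])/1e3,q[1]+(s*X[0]+c*X[1])/1e3,.05+X[2]/1e3])
f=lambda q:np.concatenate([proj(P["top"],M(q,X))[0]-T(c) for c,X in obs])
r=least_squares(f,[.534,-.091,1.7],loss="soft_l1",f_scale=.5);print(r.x.round(4),np.degrees(r.x[2]).round(1));print(f(r.x).reshape(-1,2).round(1).tolist())
for x in (goal([.4,0,.33],9,0),goal([r.x[0],r.x[1],.2],np.degrees(r.x[2])-90,0)):pass
E
```

```text
[ 0.5372 -0.0928  1.7284] 99.0
[[-0.2, -0.8], [0.0, -0.7], [0.4, -0.2], [0.2, 0.3], [-1.4, 0.5], [0.1, 0.6]]
shift [-26.3 198.8   1.3] turn [-0.006 -0.005 -1.416] deg 81.1
shift [ 110.9  105.9 -128.7] turn [-0.006 -0.005 -1.415] deg 81.1
```

Call:
{"op": "apply_moves", "data": {
  "targets": [
    [[14,14,-10],[0,0,0.145]],
    [[28,27,-20],[0,0,0.29]],
    [[42,41,-35],[0,0,0.435]],
    [[56,54,-50],[0,0,0.58]],
    [[70,67,-65],[0,0,0.725]],
    [[84,81,-80],[0,0,0.87]],
    [[98,95,-100],[0,0,1.015]],
    [[111,108,-120],[0,0,1.16]]
  ]
}}

```text
time_s: 14.0
tool_pos: [0.5178, -0.1128, 0.236]
tool_rot: [-179.8, -2.0, -127.1]
force: [-0.4, 0.0, 1.0]
grip_width: 0.0839
```

Call:
{"op": "apply_moves", "data": {
  "targets": [
    [[0,0,0],[0,0,0.145]],
    [[0,0,0],[0,0,0.29]],
    [[0,0,0],[0,0,0.435]],
    [[0,0,0],[0,0,0.57]],
    [[0,0,0],[0,0,0.57]]
  ]
}}

```text
time_s: 14.5
tool_pos: [0.5126, -0.1165, 0.2115]
tool_rot: [177.5, -5.6, -119.7]
force: [1.1, -0.1, -0.2]
grip_width: 0.0839
```

```bash
python3 - <<'E'
from h import *
st()
goal([.536,-.092,.051],9,0)
E
```

```text
{'time_s': 14.5, 'qpos': [28.346, 8.188, -23.431, 97.629, 7.454, 79.547, 153.506], 'tool_pos': [0.513, -0.117, 0.212], 'tool_rot': [177.547, -5.634, -119.717], 'force': [1.092, -0.119, -0.17], 'grip_width': 0.084}
shift [  23.4   24.5 -160.5] turn [ 0.091 -0.061  0.677] deg 39.3
```

```bash
sed -i 's/^def goal(pos,az,s):/def goal(pos,az,s,ks=(0,180)):/; s/for k in(0,180))/for k in ks)/' h.py; python3 - <<'E'
from h import *
goal([.536,-.092,.15],9,0,(0,));goal([.536,-.092,.15],9,0,(180,))
E
```

```text
shift [ 23.4  24.5 -61.5] turn [-0.078 -0.116 -2.461] deg 141.2
shift [ 23.4  24.5 -61.5] turn [ 0.091 -0.061  0.677] deg 39.3
```

Call:
{"op": "apply_moves", "data": {
  "targets": [
    [[3,3,0],[-0.005,-0.007,-0.148]],
    [[6,6,0],[-0.01,-0.014,-0.296]],
    [[9,9,0],[-0.014,-0.021,-0.444]],
    [[12,12,0],[-0.019,-0.028,-0.592]],
    [[15,15,0],[-0.024,-0.035,-0.74]],
    [[18,18,0],[-0.028,-0.042,-0.888]],
    [[21,21,0],[-0.033,-0.049,-1.036]],
    [[23,24,0],[-0.038,-0.056,-1.184]]
  ]
}}

```text
time_s: 15.3
tool_pos: [0.5359, -0.0926, 0.2115]
tool_rot: [-179.0, -4.1, 171.7]
force: [-0.4, 0.0, 0.4]
grip_width: 0.0842
```

Call:
{"op": "apply_moves", "data": {
  "targets": [
    [[0,0,-5],[0,0,-0.148]],
    [[0,0,-10],[0,0,-0.296]],
    [[0,0,-15],[0,0,-0.444]],
    [[0,0,-20],[0,0,-0.592]],
    [[0,0,-25],[0,0,-0.74]],
    [[0,0,-30],[0,0,-0.888]],
    [[0,0,-35],[0,0,-1.036]],
    [[0,0,-40],[0,0,-1.184]]
  ]
}}

```text
time_s: 16.1
tool_pos: [0.5355, -0.0926, 0.1713]
tool_rot: [-178.7, -4.1, 103.8]
force: [-0.1, -0.0, -0.4]
grip_width: 0.0838
```

```bash
python3 - <<'E'
from h import *
st()
goal([.536,-.092,.051],9,0)
E
```

```text
{'time_s': 16.1, 'qpos': [20.472, 10.13, -12.543, 99.541, -1.155, 73.318, 22.304], 'tool_pos': [0.535, -0.093, 0.171], 'tool_rot': [-178.682, -4.084, 103.834], 'force': [-0.078, -0.032, -0.418], 'grip_width': 0.084}
shift [   0.5    0.6 -120.3] turn [-0.065 -0.037 -0.085] deg 6.5
```

Call:
{"op": "apply_moves", "data": {
  "targets": [
    [[0,0,0],[-0.065,-0.037,-0.085]],
    [[0,0,-35],[-0.065,-0.037,-0.085]],
    [[0,0,-65],[-0.065,-0.037,-0.085]],
    [[0,0,-90],[-0.065,-0.037,-0.085]],
    [[0,0,-110],[-0.065,-0.037,-0.085]],
    [[0,0,-120],[-0.065,-0.037,-0.085]],
    [[0,0,-120],[-0.065,-0.037,-0.085]]
  ]
}}

```text
time_s: 16.8
tool_pos: [0.534, -0.0929, 0.0513]
tool_rot: [-179.9, 0.0, 99.3]
force: [-0.7, 0.0, 0.1]
grip_width: 0.0839
```

Call:
{"op": "apply_moves", "data": {
  "targets": [
    [[0,0,0],[0,0,0]],
    [[0,0,0],[0,0,0]],
    [[0,0,0],[0,0,0]],
    [[0,0,0],[0,0,0]],
    [[0,0,0],[0,0,0]],
    [[0,0,0],[0,0,0]]
  ],
  "hand": 40,
  "squeeze": 30
}}

```text
time_s: 17.4
tool_pos: [0.5369, -0.0942, 0.0556]
tool_rot: [179.6, 0.3, 99.3]
force: [1.5, 0.7, 4.0]
grip_width: 0.0559
```

```bash
python3 - <<'E'
from h import *
st()
goal([.4,.2,.3],88,0);goal([.4,.2,.3],88,0,(0,));goal([.4,.2,.3],88,0,(180,))
E
```

```text
{'time_s': 17.4, 'qpos': [18.223, 14.306, -12.487, 108.867, 3.842, 56.728, 13.281], 'tool_pos': [0.537, -0.094, 0.056], 'tool_rot': [179.574, 0.272, 99.252], 'force': [1.532, 0.653, 3.957], 'grip_width': 0.056}
shift [-136.9  294.2  244.4] turn [-0.003  0.009  1.374] deg 78.7
shift [-136.9  294.2  244.4] turn [-0.003  0.009  1.374] deg 78.7
shift [-136.9  294.2  244.4] turn [ 0.01   0.003 -1.767] deg 101.3
```

Call:
{"op": "apply_moves", "data": {
  "targets": [
    [[0,0,20],[0,0,0]],
    [[0,0,55],[0,0,0]],
    [[-10,15,95],[0,0,-0.14]],
    [[-20,45,130],[0,0,-0.28]],
    [[-25,80,150],[0,0,-0.42]],
    [[-30,115,150],[0,0,-0.56]],
    [[-34,150,150],[0,0,-0.7]],
    [[-37,185,150],[0,0,-0.84]]
  ]
}}

```text
time_s: 18.2
tool_pos: [0.4969, 0.0917, 0.2039]
tool_rot: [179.8, 0.3, 50.8]
force: [0.9, 0.6, -2.0]
grip_width: 0.0555
```

Call:
{"op": "apply_moves", "data": {
  "targets": [
    [[0,35,0],[0,0,-0.14]],
    [[0,65,0],[0,0,-0.28]],
    [[0,95,0],[0,0,-0.42]],
    [[0,125,0],[0,0,-0.56]],
    [[0,150,0],[0,0,-0.7]],
    [[0,175,0],[0,0,-0.84]],
    [[0,190,0],[0,0,-0.936]],
    [[0,190,0],[0,0,-0.936]]
  ]
}}

```text
time_s: 19.0
tool_pos: [0.4966, 0.283, 0.2033]
tool_rot: [179.8, 0.4, -2.3]
force: [0.1, -0.1, -2.2]
grip_width: 0.0559
```

```bash
python3 - <<'E'
from h import *
st()
goal([.49,.281,.16],87.5,0)
E
```

```text
{'time_s': 19.0, 'qpos': [-9.457, 11.46, -25.988, 94.993, 5.119, 75.194, -128.622], 'tool_pos': [0.497, 0.283, 0.203], 'tool_rot': [179.76, 0.391, -2.279], 'force': [0.144, -0.131, -2.241], 'grip_width': 0.056}
shift [ -6.6  -2.  -43.3] turn [ 0.004 -0.007 -0.004] deg 0.5
```

Call:
{"op": "apply_moves", "data": {
  "targets": [
    [[-6,-2,-20],[0.004,-0.007,-0.004]],
    [[-6,-2,-43],[0.004,-0.007,-0.004]],
    [[-6,-2,-43],[0.004,-0.007,-0.004]],
    [[-6,-2,-43],[0.004,-0.007,-0.004]]
  ]
}}

```text
time_s: 19.4
tool_pos: [0.4923, 0.2774, 0.1612]
tool_rot: [179.9, -0.1, -2.7]
force: [-0.1, 0.2, -1.8]
grip_width: 0.0555
```

```bash
python3 - <<'E'
from h import *
import pickle
st()
P={n:env.read_camera(n) for n in("side","top")}
pickle.dump(P,open("P3.pkl","wb"))
a=cv2.resize(np.ascontiguousarray(P["top"]["image"][170:230,250:310,::-1]),(390,390),interpolation=2)
b=cv2.resize(np.ascontiguousarray(P["side"]["image"][200:260,255:315,::-1]),(390,390),interpolation=2)
cv2.imwrite("pics/c5.png",np.hstack([a,b]))
E
```

```text
{'time_s': 19.4, 'qpos': [-9.273, 11.955, -25.815, 99.391, 5.638, 69.869, -129.279], 'tool_pos': [0.492, 0.277, 0.161], 'tool_rot': [179.93, -0.101, -2.738], 'force': [-0.104, 0.212, -1.782], 'grip_width': 0.055}
```

View pics/c5.png

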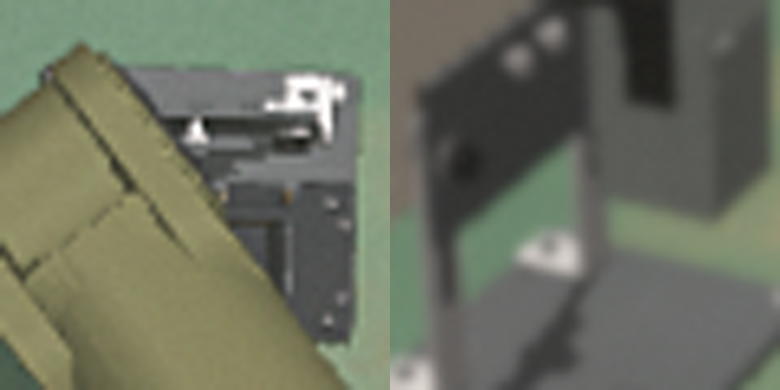

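Call:
{"op": "apply_moves", "data": {
  "targets": [
    [[15,0,0],[0,0,0]],
    [[28,0,0],[0,0,0]],
    [[32,0,0],[0,0,0]],
    [[32,0,0],[0,0,0]],
    [[32,0,0],[0,0,0]]
  ]
}}

```text
time_s: 20.0
tool_pos: [0.524, 0.279, 0.1614]
tool_rot: [-180.0, -0.1, -2.7]
force: [0.2, 1.0, -1.6]
grip_width: 0.0557
```

Call:
{"op": "apply_moves", "data": {
  "targets": [
    [[2,0,0],[0,0,0]],
    [[4,0,0],[0,0,0]],
    [[6,0,0],[0,0,0]],
    [[6,0,0],[0,0,0]]
  ]
}}

```text
time_s: 20.4
tool_pos: [0.5275, 0.2791, 0.1613]
tool_rot: [179.9, 0.1, -2.7]
force: [-6.7, -0.9, 2.0]
grip_width: 0.056
```

Call:
{"op": "apply_moves", "data": {
  "targets": [
    [[2,0,0],[0,0,0]],
    [[4,0,0],[0,0,0]],
    [[6,0,0],[0,0,0]],
    [[6,0,0],[0,0,0]]
  ]
}}

```text
time_s: 20.8
tool_pos: [0.5278, 0.2794, 0.161]
tool_rot: [179.7, 0.8, -2.6]
force: [-20.9, -3.1, 10.9]
grip_width: 0.0561
```

Call:
{"op": "apply_moves", "data": {
  "targets": [
    [[-10,0,0],[0,0,0]],
    [[-18,0,0],[0,0,0]],
    [[-18,0,30],[0,0,0]],
    [[-18,0,65],[0,0,0]],
    [[-18,0,84],[0,0,0]],
    [[-10,0,84],[0,0,0]],
    [[-3,0,84],[0,0,0]],
    [[-3,0,84],[0,0,0]]
  ]
}}

```text
time_s: 21.6
tool_pos: [0.5342, 0.2775, 0.2432]
tool_rot: [179.9, -0.1, -2.8]
force: [-0.3, -0.4, -2.7]
grip_width: 0.0556
```

Call:
{"op": "apply_moves", "data": {
  "targets": [
    [[0,0,-5],[0,0,0]],
    [[0,0,-10],[0,0,0]],
    [[0,0,-13],[0,0,0]],
    [[0,0,-16],[0,0,0]],
    [[0,0,-16],[0,0,0]]
  ]
}}

```text
time_s: 22.1
tool_pos: [0.533, 0.2786, 0.2287]
tool_rot: [180.0, -0.1, -2.7]
force: [-0.3, 0.6, -2.1]
grip_width: 0.0556
```

Call:
{"op": "apply_moves", "data": {
  "targets": [
    [[0,0,-2],[0,0,0]],
    [[0,0,-4],[0,0,0]],
    [[0,0,-6],[0,0,0]],
    [[0,0,-6],[0,0,0]]
  ]
}}

```text
time_s: 22.5
tool_pos: [0.5333, 0.2787, 0.2231]
tool_rot: [180.0, -0.1, -2.7]
force: [0.1, 0.6, -2.2]
grip_width: 0.0557
```

Call:
{"op": "apply_moves", "data": {
  "targets": [
    [[0,0,-2],[0,0,0]],
    [[0,0,-4],[0,0,0]],
    [[0,0,-6],[0,0,0]],
    [[0,0,-6],[0,0,0]]
  ]
}}

```text
time_s: 22.9
tool_pos: [0.5336, 0.279, 0.2212]
tool_rot: [-180.0, -0.3, -2.7]
force: [-4.6, -3.1, 13.0]
grip_width: 0.0559
```

Call:
{"op": "apply_moves", "data": {
  "targets": [
    [[0,0,10],[0,0,0]],
    [[-15,0,15],[0,0,0]],
    [[-28,0,0],[0,0,0]],
    [[-28,0,-35],[0,0,0]],
    [[-28,0,-65],[0,0,0]],
    [[-28,0,-73.5],[0,0,0]],
    [[-20,0,-73.5],[0,0,0]],
    [[-15,0,-73.5],[0,0,0]]
  ]
}}

```text
time_s: 23.7
tool_pos: [0.5204, 0.2793, 0.1455]
tool_rot: [-179.9, -0.3, -2.8]
force: [0.6, -0.2, -1.5]
grip_width: 0.0559
```

Call:
{"op": "apply_moves", "data": {
  "targets": [
    [[4,0,0],[0,0,0]],
    [[8,0,0],[0,0,0]],
    [[11,0,0],[0,0,0]],
    [[14,0,0],[0,0,0]],
    [[16,0,0],[0,0,0]],
    [[16,0,0],[0,0,0]]
  ]
}}

```text
time_s: 24.3
tool_pos: [0.5289, 0.2796, 0.1435]
tool_rot: [179.9, 0.4, -2.6]
force: [-13.1, -0.6, 3.1]
grip_width: 0.056
```

Call:
{"op": "apply_moves", "data": {
  "targets": [
    [[-2,1,0],[0,0,0]],
    [[-2,2,0],[0,0,0]],
    [[-2,3,0],[0,0,0]],
    [[-2,4,0],[0,0,0]],
    [[-2,4,0],[0,0,0]]
  ]
}}

```text
time_s: 24.8
tool_pos: [0.533, 0.2831, 0.1444]
tool_rot: [-179.9, -0.2, -2.7]
force: [-0.8, 0.2, -1.9]
grip_width: 0.0563
```

Call:
{"op": "apply_moves", "data": {
  "targets": [
    [[0,-2,0],[0,0,0]],
    [[0,-4,0],[0,0,0]],
    [[0,-5,0],[0,0,0]],
    [[0,-6,0],[0,0,0]],
    [[0,-7,0],[0,0,0]],
    [[0,-8,0],[0,0,0]],
    [[0,-8,0],[0,0,0]]
  ]
}}

```text
time_s: 25.5
tool_pos: [0.5327, 0.2803, 0.1442]
tool_rot: [-179.5, -0.3, -2.5]
force: [4.2, 11.6, -7.8]
grip_width: 0.0554
```

Call:
{"op": "apply_moves", "data": {
  "targets": [
    [[0,5,0],[0,0,0]],
    [[0,7.5,0],[0,0,0]],
    [[2,7.5,0],[0,0,0]],
    [[4,7.5,0],[0,0,0]],
    [[5.5,7.5,0],[0,0,0]],
    [[5.5,7.5,0],[0,0,0]]
  ]
}}

```text
time_s: 26.1
tool_pos: [0.5373, 0.2816, 0.1437]
tool_rot: [179.9, -0.1, -2.8]
force: [-3.2, -0.5, -0.9]
grip_width: 0.0558
```

```bash
python3 - <<'E'
from h import *
st()
E
```

```text
{'time_s': 26.1, 'qpos': [-9.59, 17.736, -24.757, 94.683, 7.921, 69.292, -128.902], 'tool_pos': [0.537, 0.282, 0.144], 'tool_rot': [179.945, -0.054, -2.783], 'force': [-3.156, -0.467, -0.87], 'grip_width': 0.056}
```

Near the plate; slide down.

Call:
{"op": "apply_moves", "data": {
  "targets": [
    [[0.5,0,-2],[0,0,0]],
    [[0.5,0,-4],[0,0,0]],
    [[0.5,0,-6],[0,0,0]],
    [[0.5,0,-8],[0,0,0]],
    [[0.5,0,-8],[0,0,0]]
  ]
}}

```text
time_s: 26.6
tool_pos: [0.5376, 0.2828, 0.1354]
tool_rot: [-180.0, -0.1, -2.7]
force: [-4.7, 0.7, -1.7]
grip_width: 0.0561
```

Call:
{"op": "apply_moves", "data": {
  "targets": [
    [[0,0,-2],[0,0,0]],
    [[0,0,-4],[0,0,0]],
    [[0,0,-6],[0,0,0]],
    [[0,0,-8],[0,0,0]],
    [[0,0,-8],[0,0,0]]
  ]
}}

```text
time_s: 27.1
tool_pos: [0.5377, 0.2828, 0.1276]
tool_rot: [-180.0, -0.1, -2.7]
force: [-5.4, 1.7, -1.3]
grip_width: 0.0552
```

Call:
{"op": "apply_moves", "data": {
  "targets": [
    [[0,0,-1],[0,0,0]],
    [[0,0,-2],[0,0,0]],
    [[0,0,-3],[0,0,0]],
    [[0,0,-4],[0,0,0]],
    [[0,0,-4],[0,0,0]]
  ]
}}

```text
time_s: 27.6
tool_pos: [0.5378, 0.2829, 0.1256]
tool_rot: [-180.0, -0.1, -2.7]
force: [-8.8, -0.7, 9.5]
grip_width: 0.0556
```

```bash
python3 - <<'E'
from h import *
st()
E
```

```text
{'time_s': 27.6, 'qpos': [-9.777, 18.651, -24.668, 95.746, 8.395, 67.294, -129.27], 'tool_pos': [0.538, 0.283, 0.126], 'tool_rot': [-179.982, -0.144, -2.733], 'force': [-8.788, -0.728, 9.506], 'grip_width': 0.056}
```

Call:
{"op": "apply_moves", "data": {
  "targets": [
    [[-2,0,1],[0,0,0]],
    [[-5,0,1],[0,0,0]],
    [[-8,0,1],[0,0,0]],
    [[-8,0,1],[0,0,0]]
  ]
}}

```text
time_s: 28.0
tool_pos: [0.5355, 0.2823, 0.1262]
tool_rot: [-179.8, -0.8, -2.8]
force: [8.4, 3.4, -3.2]
grip_width: 0.0561
```

Call:
{"op": "apply_moves", "data": {
  "targets": [
    [[4,0,0],[0,0,0]],
    [[6,0,1],[0,0,0]],
    [[6,0,2],[0,0,0]],
    [[6,0,2],[0,0,0]]
  ]
}}

```text
time_s: 28.4
tool_pos: [0.5365, 0.2819, 0.1265]
tool_rot: [180.0, -0.2, -2.7]
force: [0.3, 0.6, -3.0]
grip_width: 0.0561
```

Call:
{"op": "apply_moves", "data": {
  "targets": [
    [[0,0,0],[0,0,0]],
    [[0,0,0],[0,0,0]],
    [[0,0,0],[0,0,0]],
    [[0,0,0],[0,0,0]],
    [[0,0,0],[0,0,0]]
  ],
  "hand": 76
}}

```text
time_s: 28.9
tool_pos: [0.5365, 0.2823, 0.1271]
tool_rot: [-180.0, -0.2, -2.7]
force: [0.6, 0.4, 0.1]
grip_width: 0.0755
```

Call:
{"op": "apply_moves", "data": {
  "targets": [
    [[0,0,8],[0,0,0]],
    [[0,0,25],[0,0,0]],
    [[0,0,50],[0,0,0]],
    [[0,0,90],[0,0,0]],
    [[-20,0,130],[0,0,0]],
    [[-50,-30,150],[0,0,0]],
    [[-60,-80,150],[0,0,0]],
    [[-60,-130,150],[0,0,0]]
  ]
}}

```text
time_s: 29.7
tool_pos: [0.4753, 0.1537, 0.2791]
tool_rot: [-179.9, -0.4, -2.5]
force: [0.4, -0.9, -0.8]
grip_width: 0.0759
```

Call:
{"op": "apply_moves", "data": {
  "targets": [
    [[-10,-50,0],[0,0,0]],
    [[-20,-100,0],[0,0,0]],
    [[-20,-150,0],[0,0,0]],
    [[-20,-200,0],[0,0,0]],
    [[-20,-200,0],[0,0,0]]
  ]
}}

```text
time_s: 30.2
tool_pos: [0.4558, -0.0545, 0.2778]
tool_rot: [179.9, -0.2, -3.4]
force: [-0.1, 0.9, -1.0]
grip_width: 0.0763
```

```bash
python3 - <<'E'
from h import *
st()
P={n:env.read_camera(n) for n in("side","top")}
a=cv2.resize(np.ascontiguousarray(P["top"]["image"][150:250,180:300,::-1]),(480,400),interpolation=2)
b=cv2.resize(np.ascontiguousarray(P["side"]["image"][190:290,240:320,::-1]),(320,400),interpolation=2)
cv2.imwrite("pics/c6.png",np.hstack([a,b]))
E
```

```text
{'time_s': 30.2, 'qpos': [11.205, -6.149, -7.181, 103.751, -0.63, 82.103, -89.262], 'tool_pos': [0.456, -0.054, 0.278], 'tool_rot': [179.854, -0.246, -3.41], 'force': [-0.08, 0.947, -0.994], 'grip_width': 0.076}
```

View pics/c6.png

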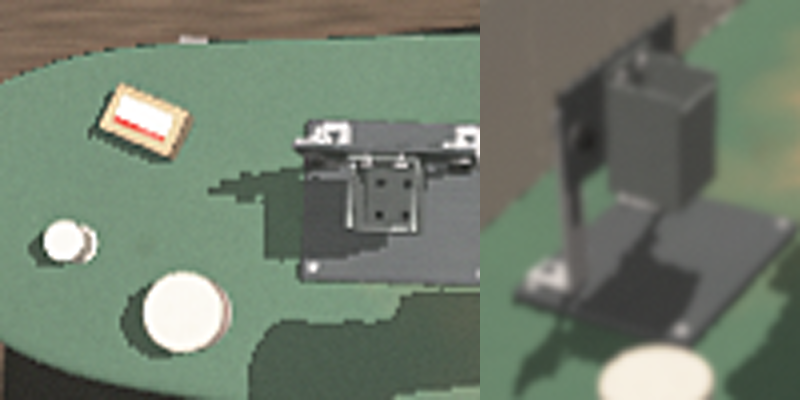

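The holder hangs upright against the plate, both stud heads show inside it at about (362,160) and (402,160) in the crop, and jar, reel and box are in place. Handing in.

```bash
python3 -c "
from cell import env
print(env.sign_off())"
```

```text
the job is handed in; nothing more can be done
None
```

The holder now hangs upright on both studs of the stand, on its own. I handed the job in at about 30 s, with the gripper open and well clear of it.

- **Standing it up:** I gripped the holder by its front and back, turned it and set it on its base on the board. I let go, and a picture showed it standing upright.
- **Finding the studs:** I took it by its two sides and pushed its back against the stud heads to find their depth. Lowering its base onto the studs put them about 160 mm above the board, which agrees with the camera fit.
- **Hanging it:** The first push missed the keyholes. A small sideways search found them about 3–4 mm further left than I had estimated. I then slid the holder down about 18 mm until it stopped.
- **Last checks:** A backward pull of about 8 N did not free it before I let go. The last picture shows it upright against the plate with both stud heads inside, and the jar, reel and box undisturbed. I did not check the spray can in a last picture, but no move went near it. The highest force I saw was about 21 N.

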